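# Fold the lid stay and lower the gauge case shut

### The arm

A 6-joint arm with a two-finger parallel gripper is mounted at the origin on a cart in front of the work surface, level with it; the furniture and walls round the work are solid. World frame = base frame: x ahead of the robot, y to its left, z up, the work surface at z = 0. Lengths are in mm, angles in rad, forces in N, time in s.
With the tool pointing down it reaches from about 350 to 975 mm from the base axis. Payload 7.1 kg.
Tool frame: the origin (TCP) lies on the front face of the gripper's body, between the roots of the fingers; the fingertips stand 80 mm ahead of it and the grasp point (between the pads) lies 61 mm ahead of it; z points along the fingers, y is the line along which they close (so a half turn about z gives the same grasp; the last joint's range is limited). The gripper opens to 88 mm and grips with 3 to 60 N. Pads are 20 mm wide; open, the fingers measure 115 mm over their backs; the gripper's body (75 mm by 178 mm) begins 61 mm behind the grasp point.
Start: joints at [-1.155, 0.423, 1.63, -0, 1.089, -0.019], TCP at [263.283, -566.822, 302.675] pointing down, gripper open.
Joint ranges: [-3, 3], [-0.9, 2.11], [0.09, 2.58], [-1.31, 4.45], [0.11, 2.69], [-2.54, 2.54]. Speed limits (rad/s): [2.39, 2.39, 3.01, 3.14, 3.14, 3.14].

### API

Orientations are given as a rotation vector (axis times angle).
In Python, from workcell import readout, vision, close_job gives the robot as it stands.
- The arm moves only by the tool servo_tool, never from a script. Its argument "plan" is a list that holds one entry, the list of rows, each a list of 7 numbers: the gripper command: -1 is fully open, 1 is shut, values between are in proportion, then the shift along the world's x, y, z in units of 40 mm (1.0 is 40 mm), then the turn, a rotation vector about the world's x, y, z in units of 5 degrees (1.0 is 5 degrees). A call has 1 to 5 rows; each row shifts and turns the commanded pose from where the row before left it; what a row does not reach is not made up. A row lasts 1/12 s, in which the tool goes at most 41.7 mm and 7.16 degrees, less where a joint would pass 70% of its speed; a pose out of reach is approached as far as the arm can. A call is refused whole if a number of a shift passes 1 or a number of a turn 1, either way. A call with a gripper value outside its range is refused whole. The fingers move at their own pace and stop on an object; the grip force is fixed at half the most. Time passes only in rows, so rows that do not move let the fingers close. It gives the time, the measured TCP pose, the force, the opening and the grip force at its end, in the units of the state.
- readout.get_obs(): the state, without advancing time (a new reading comes with each control period).
- vision.get_image(name): name is "side" or "top"; returns the picture (384x512x3 uint8, red, green, blue); there is no depth.
- vision.camera_params(name): a dict with "fx", "fy", "cx", "cy" (pixels), "rvec" (rotation vector, rad) and "tvec" (3), from world to camera coordinates, as OpenCV has them. Camera axes: x right, y down, z forward; pixel columns grow to the right and rows downward; lengths in mm; the calibration is good to about 2 mm. A picture is of the moment at which its call begins. camera_params takes no time and is no camera call.
- close_job(): hands the job in; it is judged then, once.
The state is a dict: "t": time; "qpos": joint angles; "qvel": joint speeds; "joint_torque": joint torques, N m; "ee_pos": TCP position; "orientation": TCP orientation; "ft_force": force on the tool from outside, world axes, zero at the start; "moment": the same for the moment, N m; "width": finger opening in mm; "grasp_force": force on a finger pad.
Only numpy, scipy, OpenCV 4.12 (cv2) and the standard library are available. Lean on these libraries where they do the work, as an engineer would, in place of code of your own. Each camera call takes 0.05 s, during which the arm holds its last target. There are 200 camera calls.

### The job

Close the open gauge case without a slam and without gripping anything. Push the red thumb tab of its folding stay away from you until the lid comes loose, catch the falling lid on the outside of the fingers while it is still well open and let it rest there a moment, then lower it on the fingers almost to the case and slip them out so that it drops fully shut. Leave everything else on the bench where it is.

Things in the scene. Friction and masses are not known exactly. Their poses are not given: they have to be found in the camera images.
- gauge_case: grey steel gauge case fixed to the bench, 166 x 241 x 75 mm, with a row of round gauges inside; origin at the centre of its underside, x towards its hinge (away from the robot), y along its length to the left, z up. Its front wall stands 73 mm before the origin and is 50 mm high. The lid's hinge line runs along y, 80 mm behind and 51 mm above the origin.
- gauge_case_lid (a joint): lid angle in rad: 0 shut, 0.99 at the start, held up by the stay. The lid is a steel tray, 0.45 kg, its panel 20 mm behind its rim; loose, it falls shut. Uncaught it slams about 0.7 s after the stay breaks, at 4 rad/s. Let go with its edge 8 mm up (0.05 rad) it shuts at about 2 rad/s, which is soft enough; from 15 mm it slams.
- lid_edge (a point): middle of the lower rim of the lid's front wall, the edge that comes down nearest the robot; 154 mm from the hinge line and 52 mm above the bench when shut. Axes turn with the lid: x to the hinge, y along the edge, z out through the lid's panel (up when shut). The edge runs 119 mm to each side.
- stay_tab (a point): middle of the robot-side face of the red thumb tab, 20 x 19 x 3 mm, at the knee of the folding stay in the right-hand end of the case. At the start it is about 35 mm before, 103 mm to the right of and 102 mm above the case's origin. Pushed straight away from the robot, it gives at under 2 N after 5 mm, and by about 15 mm the stay folds on by itself, backward and down into the case.
- stay_upper (a joint): angle of the stay's knee in rad: 2.89 when locked (0.12 past straight, against its stop), falling to 0 as the stay folds with the lid shut. Below 2.65 it is unlocked. The stay is two steel links, each 76 mm between pivots, jointed to the case wall, at the knee and to the lid wall; its plane lies 110 mm right of the case's middle.
- seal_box: blue card box, 55 x 85 x 23 mm, loose bystander; origin at the centre of its underside
- brass_ring: brass ring, 36 mm across, 18 mm high, loose bystander; origin at the centre of its underside
- oiler: brass oil can, 125 mm high, loose bystander; origin at the centre of its underside
- small_spanner: steel spanner, 131 mm long, loose bystander; origin at the centre of its underside
- blue_screwdriver: screwdriver with a blue handle, 165 mm long, loose bystander; origin at the centre of its underside
- impeller: grey impeller wheel, 60 mm across, 31 mm high, loose bystander; origin at the centre of its underside
- grease: white pot with a red lid, 64 mm across, 62 mm high, loose bystander; origin at the centre of its underside

How it is judged:
By the outcome, as a careful person would: the job done as asked, in the order asked, and still so for the second after the job is handed in, with the robot touching nothing.
It also fails if it takes over 40 s, if anything falls off the work surface, if the arm or the gripper's body presses on something with over 40 N, if the wrist force passes 120 N, or if a joint passes its speed limit or range.

## Working session

There is one attempt and no reset: what is moved stays moved. The work goes in short steps, Python scripts to look and compute and a tool call to move; the robot and the scene stay as the last step left them, time stands still between calls to the robot, and variables do not carry over. Pictures are saved under pics/ and viewed, at most 10 in all, crops included, and the job is handed in when it is done.

Besides the shell and the picture viewer there is one more tool, called after "Emit:" as name(argument=value, ...) on one line, values as JSON. servo_tool: Moves the arm, as the interface text tells. Its arguments: {"type":"object","properties":{"plan":{"type":"array"}},"required":["plan"]}

```bash
ls; mkdir -p pics
python3 - <<'E'
from workcell import readout, vision
import cv2,numpy as np
for n in("side","top"):
    im=vision.get_image(n); cv2.imwrite(f"pics/{n}0.png",im[:,:,::-1])
    p=vision.camera_params(n);R=cv2.Rodrigues(np.array(p["rvec"],float))[0]
    print(n,p,"pos",(-R.T@np.array(p["tvec"])).round())
o=readout.get_obs();print(o)
E
```

```text
pics
side {'fx': 399.3430767651915, 'fy': 399.3430767651915, 'cx': 253.9120219783825, 'cy': 195.21087398695727, 'rvec': array([ 1.99560597,  0.33308756, -0.17518215]), 'tvec': array([-439.45264496,  -68.28393298, 1776.38729819])} pos [  907. -1419.   719.]
top {'fx': 446.7676189659134, 'fy': 446.7676189659134, 'cx': 249.06399302701374, 'cy': 190.27605591963763, 'rvec': array([ 2.2037329 , -2.162739  ,  0.05563153]), 'tvec': array([-121.82543311,  500.48264398, 1384.41792658])} pos [ 414. -130. 1412.]
{'t': 0.1, 'qpos': array([-1.15499744e+00,  4.23718345e-01,  1.63060657e+00,  2.84644359e-06,
        1.08861317e+00, -1.90016517e-02]), 'qvel': array([ 0.00210592, -0.00248619, -0.00110589,  0.00122594, -0.00145834,
        0.00040983]), 'joint_torque': array([-1.10006084e-03, -5.45615458e+01, -2.74328148e+01,  6.43923157e-02,
        1.87456602e-02, -2.85518792e-05]), 'ee_pos': array([ 263.13193218, -566.47459961,  302.01088785]), 'orientation': array([-3.06635619e+00, -6.77329179e-01,  4.12494649e-04]), 'ft_force': array([-0.2758954 , -0.27970063, -0.26421981]), 'moment': array([ 0.00647993, -0.0248756 , -0.05552859]), 'grasp_force': 0.0, 'width': 87.95371297351544}
```

View pics/side0.png

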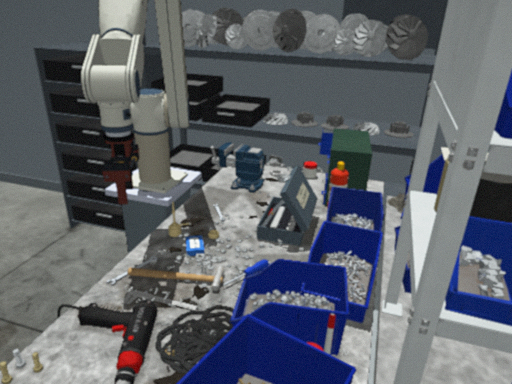

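View pics/top0.png

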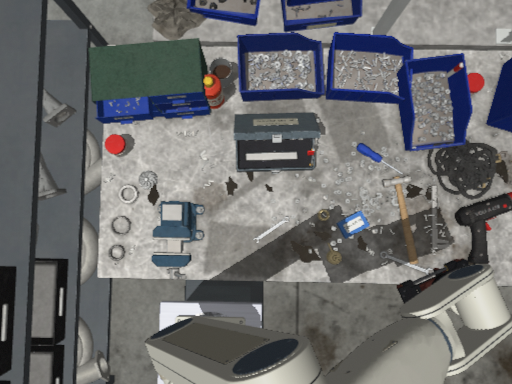

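The side view shows the open case near (290,215), and the top view shows it at about (235-320, 112-172) with the red tab near (312,152). The oiler, seal box and spanner lie in front of it. I'll zoom in on the case and triangulate the tab.

```bash
cat > h.py <<'E'
import cv2,numpy as np
from workcell import readout, vision
def cam(n):
    p=vision.camera_params(n);R=cv2.Rodrigues(np.array(p["rvec"],float))[0];t=np.array(p["tvec"],float)
    K=np.array([[p["fx"],0,p["cx"]],[0,p["fy"],p["cy"]],[0,0,1]]);return K,R,t
def ray(n,uv):
    K,R,t=cam(n);return -R.T@t, R.T@np.linalg.solve(K,[*uv,1])
def onz(n,uv,z):
    c,d=ray(n,uv);return c+d*(z-c[2])/d[2]
def tri(us,ut):
    P=[K@np.c_[R,t] for K,R,t in(cam("side"),cam("top"))]
    X=cv2.triangulatePoints(P[0],P[1],np.array(us,float).reshape(2,1),np.array(ut,float).reshape(2,1))[:,0];return X[:3]/X[3]
def proj(n,X):
    K,R,t=cam(n);return cv2.projectPoints(np.array(X,float).reshape(-1,3),cv2.Rodrigues(R)[0],t,K,None)[0][:,0]
def red(im,box):
    x0,y0,x1,y1=box;a=im[y0:y1,x0:x1].astype(int)
    m=((a[...,0]>90)&(a[...,0]>2*a[...,1])&(a[...,0]>2*a[...,2])).astype(np.uint8)
    n,l,s,c=cv2.connectedComponentsWithStats(m);return [(s[i].tolist(),(c[i]+[x0,y0]).round(1)) for i in range(1,n)]
E
python3 - <<'E'
from h import *
ims=cv2.imread("pics/side0.png")[:,:,::-1];imt=cv2.imread("pics/top0.png")[:,:,::-1]
print(red(ims,(250,160,325,250)));print(red(imt,(225,105,325,180)))
a=cv2.resize(ims[165:250,250:330],None,fx=7,fy=7,interpolation=cv2.INTER_CUBIC)
b=cv2.resize(imt[105:180,225:330],None,fx=7,fy=7,interpolation=cv2.INTER_CUBIC)
cv2.imwrite("pics/cs.png",a[:,:,::-1]);cv2.imwrite("pics/ct.png",b[:,:,::-1])
E
```

```text
[([54, 1, 13, 8, 85], array([310. , 164.3])), ([19, 48, 4, 5, 8], array([270.8, 209.6]))]
[([82, 45, 7, 6, 32], array([309.8, 152.3]))]
```

View pics/cs.png

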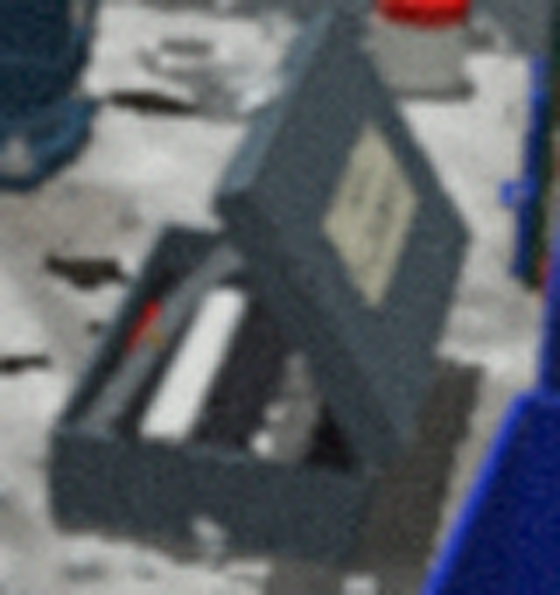

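View pics/ct.png

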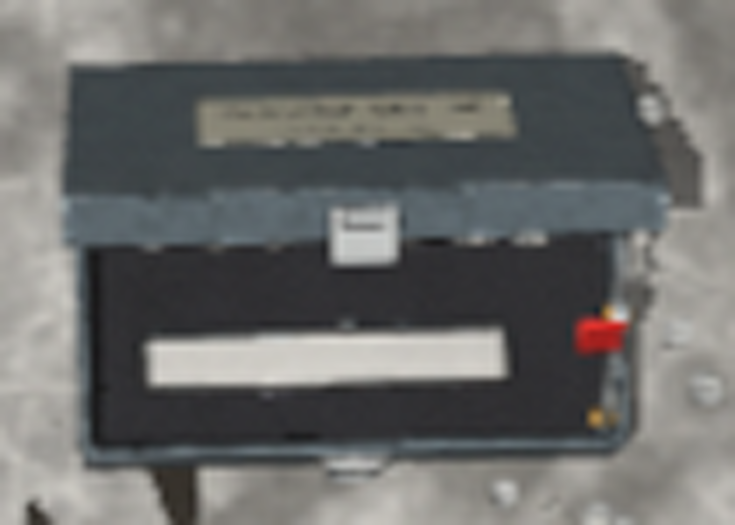

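Crops: in the top view the case's front rim runs from about (237.1,171) to (314.5,169), and the tab is at (310,152). In the side view the tab is at (270.8,210), and the oiler and spanner are well clear of the case. I'll compute the pose next.

Run:
```python
from h import *
np.set_printoptions(suppress=True,precision=1)
T=tri((270.8,210),(309.8,152.3));print("tab",T,proj("side",T),proj("top",T))
L=onz("top",(225+85/7,105+465/7),50);Rr=onz("top",(225+630/7,105+452/7),50);print("front",L,Rr,np.linalg.norm(L-Rr))
v=(L-Rr);yaw=np.arctan2(-v[0],v[1]);print("yaw",yaw)
c,s=np.cos(yaw),np.sin(yaw);Rm=np.array([[c,-s],[s,c]])
for k in(.5,):
    O=(L+Rr)[:2]/2-Rm@[-73,0];print("O front",O)
print("O tab",T[:2]-Rm@[-35,-103])
for nm,p in dict(tab=[-35,-103,102],fl=[-73,120,50],fr=[-73,-120,50],lidR=[80-154*np.cos(.99),-119,51+154*np.sin(.99)],lidL=[80-154*np.cos(.99),119,51+154*np.sin(.99)],hR=[80,-119,51]).items():
    w=[*(O+Rm@p[:2]),p[2]];print(nm,w,"top",proj("top",w)[0],"side",proj("side",w)[0], "crop",(proj("top",w)[0]-[225,105])*7,(proj("side",w)[0]-[250,165])*7)
# others
for n,uv,z in(("oiler",(335,257),60),("box",(353,223),23),("grease",(116,144),62),("spanner",(272,230),3)): print(n,onz("top",uv,z))
```

```text
tab [ 612.4 -289.9  106.1] [[270.7 210. ]] [[309.8 152.2]]
front [557.7 -75.2  50. ] [ 567.6 -313.3   50. ] 238.24248781415793
yaw 0.04186221934572948
O front [ 635.6 -191.2]
O tab [ 643.  -185.5]
tab [np.float64(604.9159516668326), np.float64(-295.56752592697194), 102] top [311.5 154.9] side [268.  211.5] crop [605.5 349.6] [125.9 325.4]
fl [np.float64(557.6166947076384), np.float64(-74.35319481095199), 50] top [236.9 171.4] side [271.7 196.1] crop [ 83. 465.] [152.  217.8]
fr [np.float64(567.6606931575625), np.float64(-314.14293207078117), 50] top [315.3 169.6] side [255.1 225.8] crop [632. 452.] [ 35.6 425.9]
lidR [np.float64(636.0605906008179), np.float64(-310.277009890423), np.float64(179.74800070448015)] top [320.5 139.9] side [277.1 193.4] crop [668.5 244.5] [189.9 198.9]
lidL [np.float64(626.1002921379765), np.float64(-72.48552044109242), np.float64(179.74800070448015)] top [234.9 142. ] side [291.3 167. ] crop [ 69.2 259.2] [289.4  14.2]
hR [np.float64(720.4848006671623), np.float64(-306.74075915370526), 51] top [313.4 120.1] side [300.6 232.8] crop [618.9 105.6] [354.  474.6]
oiler [ 304.3 -374.3   60. ]
box [ 406.7 -435.8   23. ]
grease [634.  296.6  62. ]
spanner [ 379.8 -186.7    3. ]
```

Emit:
servo_tool(plan=[[[1,0.4,0.7,0,0,0,-0.9],[1,0.4,0.7,0,0,0,-0.9],[1,0.4,0.7,0,0,0,-0.9],[1,0.4,0.7,0,0,0,-0.9],[1,0.4,0.7,0,0,0,-0.9]]])

```text
t: 0.52
ee_pos: [343.6, -425.4, 302.3]
orientation: [-3.14, -0.059, 0.001]
ft_force: [0.7, -0.2, -0.3]
width: 57.8
grasp_force: 0.0
```

Emit:
servo_tool(plan=[[[1,0.4,0.7,0,0.04,-1,0],[1,0.4,0.7,0,0.04,-1,0],[1,0.4,0.7,0,0.04,-1,0],[1,0.4,0.7,0,0.04,-1,0],[1,0.4,0.7,0,0.04,-1,0]]])

```text
t: 0.93
ee_pos: [423.6, -285.6, 302.9]
orientation: [-3.058, -0.063, -0.684]
ft_force: [0.3, 0.1, 0.3]
width: 24.3
grasp_force: 0.0
```

Emit:
servo_tool(plan=[[[1,0.2,0,-0.4,0.04,-1,0],[1,0.2,0,-0.4,0.04,-1,0],[1,0.2,0,-0.4,0.04,-1,0],[1,0.2,0,-0.4,0.04,-1,0],[1,0,0,0,0,0,0]]])

```text
t: 1.35
ee_pos: [447.8, -283.1, 252.5]
orientation: [-2.923, -0.07, -1.068]
ft_force: [-0.9, 0.1, -1.0]
width: 0.5
grasp_force: 0.0
```

```bash
cat >> h.py <<'E'
def tip():
    o=readout.get_obs();R=cv2.Rodrigues(o["orientation"])[0];p=o["ee_pos"]
    print("t",o["t"],"tcp",p.round(1),"z",R[:,2].round(3),"x",R[:,0].round(3),"F",o["ft_force"].round(1),"M",o["moment"].round(2),"upcorner",(p+R@[10,0,80]).round(1),"lowcorner",(p+R@[-10,0,80]).round(1),"w",round(o["width"],1));return o
E
python3 - <<'E'
from h import *
o=tip();print(o["qpos"].round(2))
im=vision.get_image("side");cv2.imwrite("pics/s1.png",cv2.resize(im[80:280,120:340],None,fx=3,fy=3,interpolation=cv2.INTER_CUBIC)[:,:,::-1])
tip()
E
```

```text
t 1.35 tcp [ 447.8 -283.1  252.5] z [ 0.643  0.042 -0.764] x [0.764 0.032 0.645] F [-0.9  0.1 -1. ] M [0.05 0.3  0.01] upcorner [ 506.9 -279.4  197.8] lowcorner [ 491.7 -280.   184.9] w 0.5
[-0.8   0.3   2.14  1.24  0.55 -0.33]
t 1.4 tcp [ 447.8 -283.4  253.3] z [ 0.641  0.042 -0.766] x [0.766 0.032 0.642] F [-0.6  0.  -0.2] M [-0.01  0.27 -0.02] upcorner [ 506.7 -279.7  198.4] lowcorner [ 491.4 -280.4  185.6] w 0.6
```

View pics/s1.png

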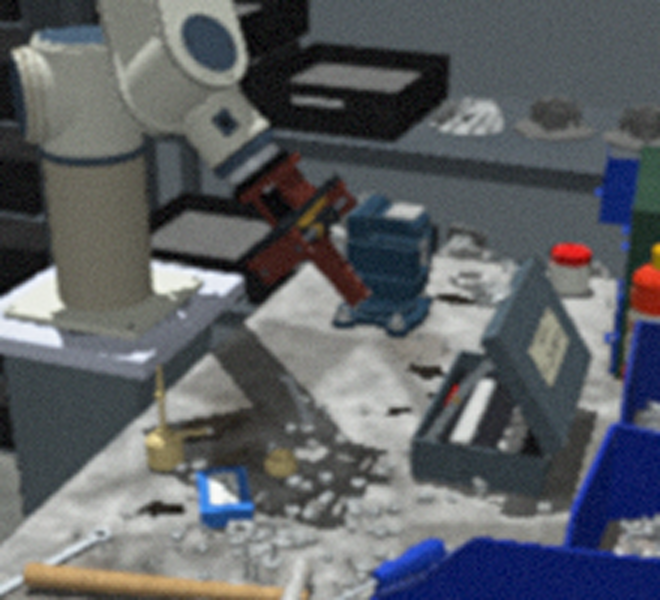

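The side view shows the gripper pitched about 50° down, tips at (365,300) in the crop, with clear space to the case at (415-545, 350-490). I'll approach the tab next.

Emit:
servo_tool(plan=[[[1,0.3,0,-0.4,0.02,-0.5,0],[1,0.3,0,-0.4,0.02,-0.5,0],[1,0.3,0,-0.5,0,0,0],[1,0.3,0,-0.6,0,0,0],[1,0.3,0,-0.6,0,0,0]]])

```text
t: 1.82
ee_pos: [509.8, -284.2, 155.2]
orientation: [-2.874, -0.074, -1.196]
ft_force: [-0.1, -0.3, 0.1]
width: 0.1
grasp_force: 0.0
```

Emit:
servo_tool(plan=[[[1,0,0,0,0,0,0],[1,0,0,0,0,0,0]]])

```text
t: 1.98
ee_pos: [508.9, -283.4, 154.6]
orientation: [-2.873, -0.074, -1.192]
ft_force: [-0.4, -0.1, -0.3]
width: 0.7
grasp_force: 0.0
```

Run:
```python
from h import *
o=tip();print(o["qpos"].round(2))
```

```text
t 1.9833 tcp [ 508.9 -283.4  154.6] z [ 0.707  0.046 -0.706] x [0.705 0.032 0.708] F [-0.4 -0.1 -0.3] M [-0.04  0.26  0.01] upcorner [ 572.5 -279.4  105.2] lowcorner [ 558.4 -280.1   91. ] w 0.7
[-0.73  0.58  2.1   1.82  0.55 -0.9 ]
```

Emit:
servo_tool(plan=[[[1,0.3,0,-0.05,0,0,0],[1,0.3,0,-0.05,0,0,0],[1,0.1,0,0,0,0,0],[1,0,0,0,0,0,0]]])

```text
t: 2.32
ee_pos: [538.4, -284.4, 152.6]
orientation: [-2.875, -0.075, -1.2]
ft_force: [0.9, -0.1, -0.6]
width: 1.0
grasp_force: 0.0
```

Emit:
servo_tool(plan=[[[1,0.1,0,0,0,0,0],[1,0.1,0,0,0,0,0],[1,0,0,0,0,0,0]]])

```text
t: 2.57
ee_pos: [545.3, -284.1, 151.5]
orientation: [-2.875, -0.073, -1.197]
ft_force: [1.4, 0.6, -0.7]
width: 0.7
grasp_force: 0.0
```

Emit:
servo_tool(plan=[[[1,0.1,0,0,0,0,0],[1,0.1,0,0,0,0,0],[1,0,0,0,0,0,0]]])

```text
t: 2.82
ee_pos: [553.4, -284.2, 151.2]
orientation: [-2.875, -0.073, -1.197]
ft_force: [-0.6, 0.4, 0.5]
width: 0.6
grasp_force: 0.0
```

```bash
cat > lk.py <<'E'
from h import *
import sys
tip();im=vision.get_image("side");print(red(im,(262,195,300,225)))
k=sys.argv[1] if len(sys.argv)>1 else None
if k: cv2.imwrite(f"pics/{k}.png",cv2.resize(im[140:250,230:340],None,fx=5,fy=5,interpolation=cv2.INTER_CUBIC)[:,:,::-1])
E
python3 lk.py s2
```

```text
t 2.8167 tcp [ 553.4 -284.2  151.2] z [ 0.709  0.043 -0.704] x [0.704 0.033 0.71 ] F [-0.6  0.4  0.5] M [ 0.02  0.26 -0.01] upcorner [ 617.1 -280.5  101.9] lowcorner [ 603.  -281.1   87.7] w 0.6
[([9, 16, 4, 5, 10], array([272.5, 213. ]))]
```

View pics/s2.png

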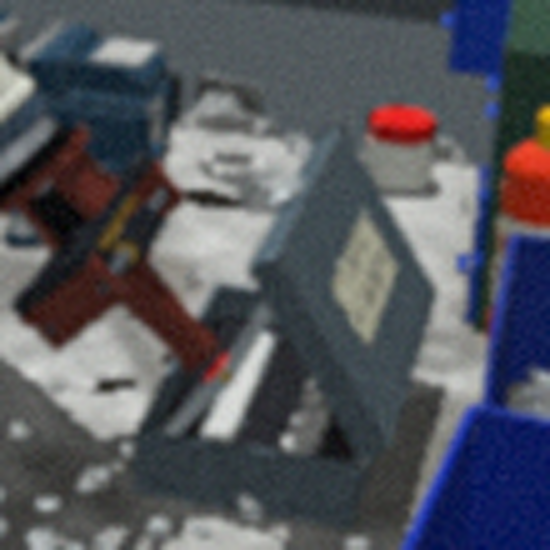

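The fingertips are at the red tab (crop about (215,365)), which may already have moved slightly. The lid is still at its starting angle, with its edge at (262,268). I'll keep pushing.

Emit:
servo_tool(plan=[[[1,0.1,0,0,0,0,0],[1,0.1,0,0,0,0,0]]])

```text
t: 3.03
ee_pos: [560.7, -284.1, 150.9]
orientation: [-2.875, -0.072, -1.196]
ft_force: [0.4, -0.4, -0.1]
width: 0.2
grasp_force: 0.0
```

Run:
```python
from h import *
a=cv2.imread("pics/side0.png")[:,:,::-1].astype(int);b=vision.get_image("side").astype(int)
tip();print(red(b.astype(np.uint8),(262,195,300,225)))
cv2.imwrite("pics/tmp.png",b[:,:,::-1].astype(np.uint8))
d=abs(a-b).sum(2)[160:240,282:325];print("lid diff",(d>60).sum())
```

```text
t 3.0833 tcp [ 561.7 -284.2  151.2] z [ 0.709  0.043 -0.704] x [0.704 0.033 0.71 ] F [ 0.7 -0.5  0.3] M [0.03 0.26 0.03] upcorner [ 625.4 -280.5  101.9] lowcorner [ 611.3 -281.1   87.7] w 0.6
[([14, 22, 3, 3, 6], array([276.7, 217.7]))]
lid diff 644
```

Emit:
servo_tool(plan=[[[1,0,0,0.4,0,0,0],[1,0,0,0.4,0,0,0],[1,0,0,0,0,0,0]]])

```text
t: 3.33
ee_pos: [561.3, -284.3, 185.0]
orientation: [-2.875, -0.074, -1.2]
ft_force: [-0.8, -0.5, -0.5]
width: 0.3
grasp_force: 0.6
```

```bash
python3 lk.py s3
```

```text
t 3.3333 tcp [ 561.3 -284.3  185. ] z [ 0.71   0.042 -0.703] x [0.703 0.034 0.711] F [-0.8 -0.5 -0.5] M [0.02 0.41 0.03] upcorner [ 625.1 -280.6  135.8] lowcorner [ 611.1 -281.3  121.6] w 0.3
[([16, 26, 1, 1, 1], array([278., 221.]))]
```

View pics/s3.png

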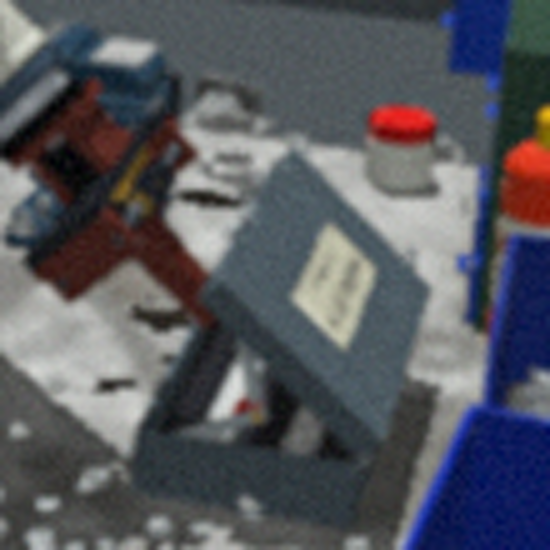

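The stay has folded (tab at crop (245,408)), and the lid is on the fingers with its edge at (210,285), still well open. I'll let it rest there.

Emit:
servo_tool(plan=[[[1,0,0,0,0,0,0],[1,0,0,0,0,0,0],[1,0,0,0,0,0,0],[1,0,0,0,0,0,0],[1,0,0,0,0,0,0]]])

```text
t: 3.8
ee_pos: [560.4, -284.0, 182.2]
orientation: [-2.875, -0.072, -1.194]
ft_force: [-0.6, -0.8, -1.8]
width: 0.3
grasp_force: 1.0
```

Emit:
servo_tool(plan=[[[1,0,0,0,0,0,0],[1,0,0,0,0,0,0],[1,0,0,0,0,0,0],[1,0,0,0,0,0,0],[1,0,0,0,0,0,0]]])

```text
t: 4.22
ee_pos: [560.7, -283.9, 182.9]
orientation: [-2.875, -0.073, -1.196]
ft_force: [0.6, 0.0, -2.8]
width: 0.3
grasp_force: 1.0
```

Run:
```python
from h import *
o=tip();b=vision.get_image("side");t=vision.get_image("top")
w=np.hstack([cv2.resize(x,(390,390),interpolation=cv2.INTER_CUBIC) for x in(b[160:240,250:330],t[95:185,230:320])])
cv2.imwrite("pics/s4.png",w[:,:,::-1])
```

```text
t 4.2167 tcp [ 560.7 -283.9  182.9] z [ 0.708  0.043 -0.705] x [0.704 0.033 0.709] F [ 0.6  0.  -2.8] M [-0.06  0.66  0.05] upcorner [ 624.4 -280.2  133.6] lowcorner [ 610.3 -280.8  119.4] w 0.3
```

View pics/s4.png

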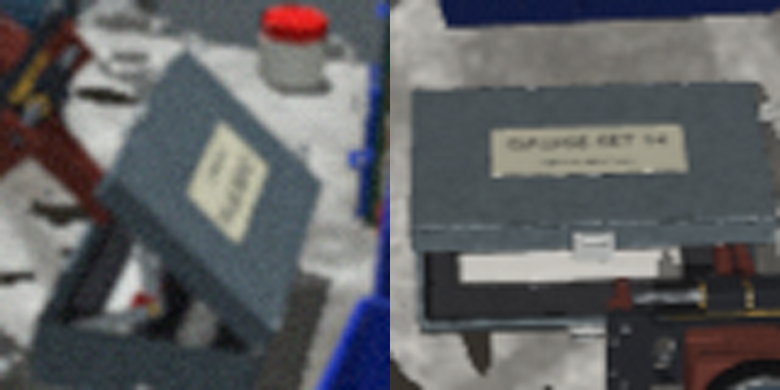

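The lid rests on the fingers (force -2.8 N in z) at about 0.7 rad, its edge at (105,195) in the left crop. The right crop shows the fingers under the rim at (730,260). I'll lower it along its arc.

Emit:
servo_tool(plan=[[[1,-0.2,0,-0.2,0,0,0],[1,-0.2,0,-0.2,0,0,0],[1,-0.15,0,-0.22,0,0,0],[1,-0.15,0,-0.22,0,0,0],[1,0,0,0,0,0,0]]])

```text
t: 4.73
ee_pos: [531.3, -283.8, 147.9]
orientation: [-2.876, -0.07, -1.192]
ft_force: [-2.3, -1.0, -1.4]
width: 0.4
grasp_force: 1.5
```

Emit:
servo_tool(plan=[[[1,-0.14,0,-0.2,0,0,0],[1,-0.14,0,-0.2,0,0,0],[1,-0.07,0,-0.15,0,0,0],[1,0,0,0,0,0,0],[1,0,0,0,0,0,0]]])

```text
t: 5.15
ee_pos: [518.5, -284.0, 127.3]
orientation: [-2.876, -0.072, -1.194]
ft_force: [-3.8, 0.2, -1.8]
width: 0.5
grasp_force: 2.2
```

```bash
python3 -c "
from h import *
tip()"
```

```text
t 5.15 tcp [ 518.5 -284.   127.3] z [ 0.707  0.043 -0.706] x [0.705 0.032 0.709] F [-3.8  0.2 -1.8] M [-0.03  1.08  0.03] upcorner [ 582.1 -280.3   77.9] lowcorner [ 568.1 -281.    63.7] w 0.5
```

Emit:
servo_tool(plan=[[[1,-0.07,0,-0.15,0,0,0],[1,-0.06,0,-0.15,0,0,0],[1,0,0,0,0,0,0],[1,0,0,0,0,0,0]]])

```text
t: 5.48
ee_pos: [513.7, -284.1, 115.7]
orientation: [-2.875, -0.073, -1.196]
ft_force: [-1.3, -0.8, -2.7]
width: 0.8
grasp_force: 1.6
```

Run:
```python
from h import *
o=tip();b=vision.get_image("side");t=vision.get_image("top")
w=np.hstack([cv2.resize(x,(390,390),interpolation=cv2.INTER_CUBIC) for x in(b[180:240,245:305],t[130:190,265:325])])
cv2.imwrite("pics/s5.png",w[:,:,::-1])
```

```text
t 5.4833 tcp [ 513.7 -284.1  115.7] z [ 0.708  0.043 -0.705] x [0.704 0.033 0.709] F [-1.3 -0.8 -2.7] M [-0.08  0.91 -0.06] upcorner [ 577.4 -280.3   66.4] lowcorner [ 563.3 -281.    52.2] w 0.8
```

View pics/s5.png

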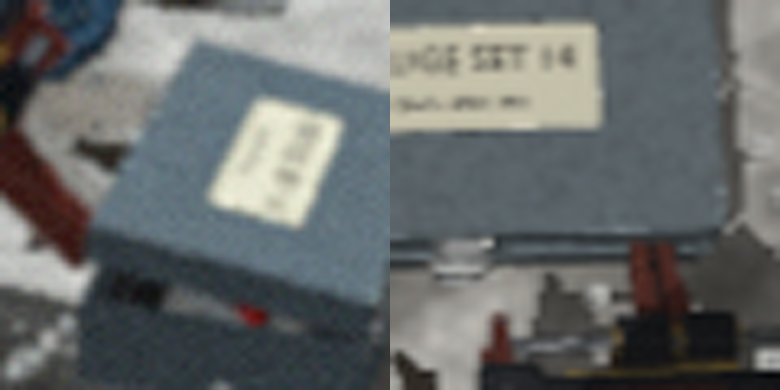

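Run:
```python
from h import *
t=cv2.imread("pics/s5.png")
print("case front outer",onz("top",(265+(600-390)/6.5,130+262/6.5),50),"lid panel front",onz("top",(305,130+235/6.5),88))
for X in ([577,-281,66],[571,-281,50],[571,-281,70],[567,-281,50],[575,-281,92]): print(X,(proj("top",X)[0]-[265,130])*6.5+[390,0])
for x in(540,560,580,600,700): print(x-390,t[225:285:3,x].mean(1).astype(int))
```

```text
case front outer [ 564.39532834 -259.26028129   50.        ] lid panel front [ 573.03613242 -278.36607915   88.        ]
[577, -281, 66] [650.40917071 232.16915454]
[571, -281, 50] [646.41128087 248.86028866]
[571, -281, 70] [651.24172308 244.01304391]
[567, -281, 50] [646.31501792 257.3149233 ]
[575, -281, 92] [656.82059515 229.79557739]
150 [ 99  96  84  65  54  60  76  93 102  89  65  55  61  81 104 121 120 115
 117 118]
170 [ 99  99  88  66  54  63  80  93  98  85  65  56  62  79 101 117 117 108
  96  85]
190 [101 101  89  67  51  54  67  82  91  81  61  55  63  82 105 123 123 119
 119 117]
210 [ 98 105  97  73  53  52  64  84  98  85  58  53  68  89 106 118 116 116
 120 131]
310 [90 81 70 61 58 64 71 76 75 71 63 59 61 62 64 64 62 60 59 59]
```

In the top crop the case's front wall is at about row 252, so x ≈ 570, and the fingers enter under the rim at (655,243). The side crop shows the lid a little open, its corner at (95,250). I'll lower the last few millimetres.

Emit:
servo_tool(plan=[[[1,-0.04,0,-0.12,0,0,0],[1,-0.04,0,-0.12,0,0,0],[1,0,0,0,0,0,0],[1,0,0,0,0,0,0],[1,0,0,0,0,0,0]]])

```text
t: 6.0
ee_pos: [510.1, -284.0, 105.5]
orientation: [-2.875, -0.072, -1.195]
ft_force: [-2.4, 0.1, -2.8]
width: 0.6
grasp_force: 1.6
```

```bash
python3 -c "
from h import *
tip()"
```

```text
t 6.0 tcp [ 510.1 -284.   105.5] z [ 0.708  0.043 -0.705] x [0.705 0.032 0.709] F [-2.4  0.1 -2.8] M [-0.02  0.88  0.01] upcorner [ 573.8 -280.2   56.1] lowcorner [ 559.7 -280.9   42. ] w 0.6
```

Emit:
servo_tool(plan=[[[1,-0.05,0,0,0,0,0],[1,-0.6,0,0,0,0,0],[1,-0.8,0,0,0,0,0],[1,-0.4,0,0.4,0,0,0],[1,0,0,0.3,0,0,0]]])

```text
t: 6.42
ee_pos: [433.5, -283.3, 133.7]
orientation: [-2.874, -0.068, -1.193]
ft_force: [-0.2, -0.1, 0.1]
width: 0.8
grasp_force: 0.0
```

Emit:
servo_tool(plan=[[[1,0,0,0.3,0,0,0],[1,0,0,0,0,0,0],[1,0,0,0,0,0,0],[1,0,0,0,0,0,0],[1,0,0,0,0,0,0]]])

```text
t: 6.83
ee_pos: [436.4, -283.9, 145.3]
orientation: [-2.875, -0.073, -1.196]
ft_force: [0.7, 0.0, 0.6]
width: 0.6
grasp_force: 0.0
```

Run:
```python
from h import *
o=tip();b=vision.get_image("side");t=vision.get_image("top")
w=np.hstack([cv2.resize(x,(390,390),interpolation=cv2.INTER_CUBIC) for x in(b[160:240,240:320],t[100:190,230:320])])
cv2.imwrite("pics/s6.png",w[:,:,::-1])
```

```text
t 6.8333 tcp [ 436.4 -283.9  145.3] z [ 0.708  0.043 -0.705] x [0.704 0.033 0.709] F [0.7 0.  0.6] M [-0.04  0.32 -0.01] upcorner [ 500.1 -280.1   96. ] lowcorner [ 486.  -280.7   81.9] w 0.6
```

View pics/s6.png

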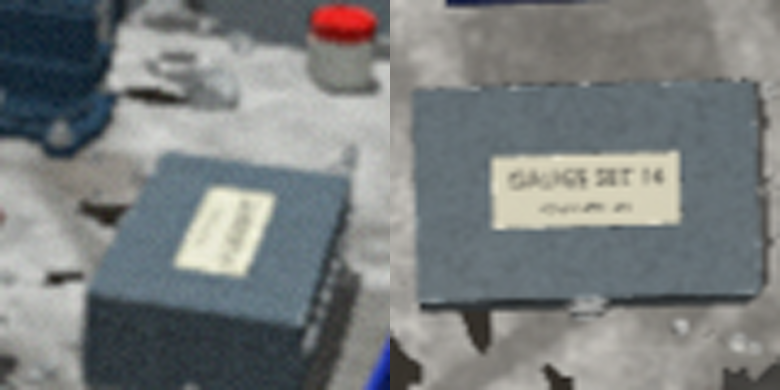

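The case is fully shut in both views: there's no gap at the front edge (90-300, 290-330 on the left), and the arm is clear of everything.

```bash
python3 -c "
from workcell import close_job
print(close_job())"
```

```text
the job is handed in; nothing more can be done
None
```

The gauge case is shut and the job handed in at about 7 s. The lid was caught at roughly 0.7 rad, rested there about 0.8 s, then was lowered and let go an estimated 4–9 mm up. Both final views show it fully closed with the arm clear, and the arm touched nothing else.

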